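# Put the marker and the peeler upright in the tool holder

### The arm

A 6-joint arm with a two-finger parallel gripper is mounted at the origin on a cart in front of the work surface, level with it; the furniture and walls round the work are solid. World frame = base frame: x ahead of the robot, y to its left, z up, the work surface at z = 0. Lengths are in m, angles in rad, forces in N, time in s.
With the tool pointing down it reaches from about 0.3 to 0.75 m from the base axis. Payload 8.5 kg.
Tool frame: the origin (TCP) lies midway between the tips of the shut fingers; the grasp point (between the pads) lies 19 mm behind it (arm.hold_point_z is the distance from the TCP to the grasp point, in m); z points along the fingers, y is the line along which they close (so a half turn about z gives the same grasp; the last joint's range is limited). The gripper opens to 88 mm and grips with 3 to 60 N. Pads are 18 mm wide; open, the fingers measure 123 mm over their backs; the gripper's body (75 mm by 187 mm) begins 45 mm behind the grasp point.
Start: joints at [-1.355, 0.381, 1.297, -0, 1.464, -0.215], TCP at [0.23, -0.5, 0.207] pointing down, gripper open.
Joint ranges: [-3.11, 3.11], [-0.89, 2.33], [0.22, 2.48], [-1.42, 4.56], [0.17, 2.85], [-2.88, 2.88]. Speed limits (rad/s): [2.39, 2.39, 3.14, 3.14, 3.14, 3.14].

### API

Orientations are given as a unit quaternion [w, x, y, z].
In Python, from bench import readout, cams, hand_in, arm gives the robot as it stands.
- The arm moves only by the tool apply_moves, never from a script. Its argument "rows" is one flat list of numbers, 7 for each row, row after row: the turn, a rotation vector about the tool's x, y, z in degrees, then the shift along the tool's x, y, z in cm, then the finger opening in cm, from 0 to 8.81. A call has exactly 5 rows; each row shifts and turns the commanded pose from where the row before left it, along the tool's axes as they then stand; what a row does not reach is not made up. A row lasts 1/12 s, in which the tool goes at most 41.7 mm and 7.16 degrees, less where a joint would pass 70% of its speed; a pose out of reach is approached as far as the arm can. A call is refused whole if a number of a shift passes 4.17 or a number of a turn 7.16, either way. A call with a gripper value outside its range is refused whole. The fingers move at their own pace and stop on an object; "newtons" is the grip in N (left out, the last holds). Time passes only in rows, so rows that do not move let the fingers close, or fill a call up. It gives the time, the measured TCP pose, the force, the opening and the grip force at its end, in the units of the state.
- readout.state(): the state, without advancing time (a new reading comes with each control period).
- cams.snapshot(name): name is "side" or "top" or "wrist"; returns a dict with "frame" (400x640x3 uint8, red, green, blue), "intrinsics" (3x3 intrinsics, pixels), "R" (3x3) and "t" (3): a world point X has camera coordinates R X + t. Camera axes: x right, y down, z forward; pixel columns grow to the right and rows downward; lengths in m; the calibration is good to about 2 mm. A picture is of the moment at which its call begins. There is no depth.
- hand_in(): hands the job in; it is judged then, once.
The state is a dict: "time": time; "q": joint angles; "dq": joint speeds; "tau": joint torques, N m; "tool_pos": TCP position; "ee_rot": TCP orientation; "contact_force": force on the tool from outside, world axes, zero at the start; "wrist_torque": the same for the moment, N m; "finger_gap": finger opening in m; "grasp_force": force on a finger pad.
Only numpy, scipy, OpenCV 4.12 (cv2) and the standard library are available. Lean on these libraries where they do the work, as an engineer would, in place of code of your own. Each camera call takes 0.05 s, during which the arm holds its last target. There are 200 camera calls.

### The job

Put the two hand tools away in the steel tool holder: take the felt marker and the peeler from their sloping rests, stand the marker (either end down) in the small sleeve and the peeler blade down in the large sleeve, each all the way to the bottom, and let go. Leave the beaker and the gourd behind the holder where they are.

Things in the scene. Friction and masses are not known exactly. Their poses are not given: they have to be found in the camera images.
- marker: black felt marker, 136 mm long, 18 x 18 mm across. Origin at mid length on its underside; y runs along it (ends at -68 and +68 mm), z through its thickness. At the start it lies on rest_short at 58 degrees to the table, +y end low against the stop, the upper 66 mm projecting free.
- marker_mid (a point): centre of the marker (9 mm above its origin), same axes as the marker
- peeler: hand peeler 170 mm long: yellow handle 24 mm wide (y), 17 mm thick (z), from x = -85 to +20 mm; steel blade 14 x 6 mm from there to x = +85. Origin at mid length on its underside; x points to the blade. At the start it lies on rest_long at 58 degrees to the table, blade low against the stop, the top 48 mm of the handle projecting free.
- peeler_tip (a point): the blade end of the peeler, at x = +85, y = 0, z = 3 mm of the peeler, same axes
- holder: fixed tool holder: base plate 85 x 165 mm, 4 mm thick, carrying two upright open-topped steel sleeves 94 mm apart along its y axis, walls 3 mm, inner floors 8 mm above the table. Origin under the centre of the base plate, z up. A low strip (38 mm high) joins the sleeves. Its x axis points roughly away from the robot.
- small_mouth (a point): centre of the mouth of the small sleeve, 68 mm above the table: inside 26 x 26 mm, 60 mm deep. It is at y = +47 mm of the holder. Axes as the holder's.
- large_mouth (a point): centre of the mouth of the large sleeve, 103 mm above the table: inside 25 mm along x and 31 mm along y, 95 mm deep. It is at y = -47 mm of the holder. Axes as the holder's.
- rest_short: fixed aluminium rest of the marker: a channel 21 mm wide inside and 70 mm long, rising at 58 degrees towards its +x, with 4 mm side lips and a stop at the low end, on a base plate 125 x 75 mm. Origin on the table, z up; the channel's floor starts at x = -55, z = 16 mm. The two rests may stand either way round (left or right).
- rest_long: fixed aluminium rest of the peeler: as rest_short, but the channel is 28 mm wide inside and 122 mm long.
- beaker: bystander: loose green plastic beaker, 78 mm across, 109 mm high, origin under its centre. To be left alone.
- gourd: bystander: loose green gourd, 184 mm long (y), 43 mm wide, 38 mm high, origin under its centre. To be left alone.

How it is judged:
At the end, for the whole second after the job is handed in: Marker upright in the small sleeve (within 0.25 rad, either end down), centre within 12 mm of its axis in x and y and 14 mm of mouth height. Peeler upright in the large sleeve (within 0.4 rad), blade end at least 83 mm below the mouth. Both at rest (under 0.04 m/s) (x of marker_mid in the frame of small_mouth between -0.012 and 0.012 m and y of marker_mid in the frame of small_mouth between -0.012 and 0.012 m and z of marker_mid in the frame of small_mouth between -0.014 and 0.014 m and (angle between marker_mid's own y axis and vertical below 0.25 rad or angle between marker_mid's own y axis and vertical above 2.89 rad) and x of peeler_tip in the frame of large_mouth between -0.016 and 0.016 m and y of peeler_tip in the frame of large_mouth between -0.019 and 0.019 m and z of peeler_tip in the frame of large_mouth below -0.083 m and angle between peeler_tip's own x axis and vertical above 2.74 rad and linear speed of each of marker, peeler below 0.04 m/s); the robot touches nothing.
It fails at once if the beaker is shifted by more than 25 mm (distance of beaker from where it was at the start of the episode above 0.025 m).
It fails at once if the gourd is shifted by more than 25 mm (distance of gourd from where it was at the start of the episode above 0.025 m).
It also fails if it takes over 72 s, if anything falls off the work surface, if the arm or the gripper's body presses on something with over 40 N, if the wrist force passes 120 N, or if a joint passes its speed limit or range.

## Working session

There is one attempt and no reset: what is moved stays moved. The work goes in short steps, Python scripts to look and compute and a tool call to move; the robot and the scene stay as the last step left them, time stands still between calls to the robot, and variables do not carry over. Pictures are saved under pics/ and viewed, at most 10 in all, crops included, and the job is handed in when it is done.

Besides the shell and the picture viewer there is one more tool, called by a JSON object that holds its "api" and its "payload". apply_moves: Moves the arm, as the interface text tells. Its arguments: {"type":"object","properties":{"rows":{"type":"array"},"newtons":{"type":"number"}},"required":["rows"]}

```bash
ls; mkdir -p pics; python3 - <<'E'
from bench import readout,cams,arm
import cv2,pickle
print(readout.state()); print([a for a in dir(arm) if a[0]!='_'])
d={}
for n in ("side","top"):
    s=cams.snapshot(n); d[n]=s; cv2.imwrite(f"pics/{n}0.png",s["frame"][:,:,::-1]); print(n,s["intrinsics"],s["R"],s["t"])
pickle.dump(d,open("s0.pkl","wb"))
E
```

```text
pics
{'time': 0.0, 'q': array([-1.35529140e+00,  3.81168667e-01,  1.29821342e+00, -1.35170497e-05,
        1.46361420e+00, -2.15279571e-01]), 'dq': array([ 2.22446760e-04,  7.13597948e-06, -8.66152993e-04,  1.36710105e-04,
        1.43886264e-03, -1.75404774e-04]), 'tau': array([-5.72783138e-04, -4.37928307e+01, -2.24557543e+01,  7.11983372e-02,
        3.52178758e-02, -1.05176875e-04]), 'tool_pos': array([ 0.22960664, -0.49943387,  0.20666845]), 'ee_rot': array([-7.01815575e-04,  9.76892237e-01,  2.13731289e-01, -6.79831197e-06]), 'contact_force': array([-0.00465011,  0.81066683,  0.13402228]), 'wrist_torque': array([ 0.00625575, -0.00057013,  0.07314742]), 'grasp_force': 0.0, 'finger_gap': 0.08784845201386939}
['MotionError', 'hold_point_z']
side [[454.5354162    0.         317.60511604]
 [  0.         454.5354162  195.54983857]
 [  0.           0.           1.        ]] [[-0.99956316 -0.02226967  0.0194305 ]
 [-0.02722764  0.4381643  -0.89848244]
 [ 0.01149516 -0.898619   -0.43857925]] [0.60872928 0.08629265 1.18907251]
top [[473.94505664   0.         316.69417639]
 [  0.         473.94505664 201.17824695]
 [  0.           0.           1.        ]] [[-0.02034734 -0.99979107 -0.00194751]
 [-0.9883563   0.02040833 -0.15078235]
 [ 0.15079059 -0.00114319 -0.98856507]] [0.04626867 0.62328663 1.04008023]
```

View pics/side0.png

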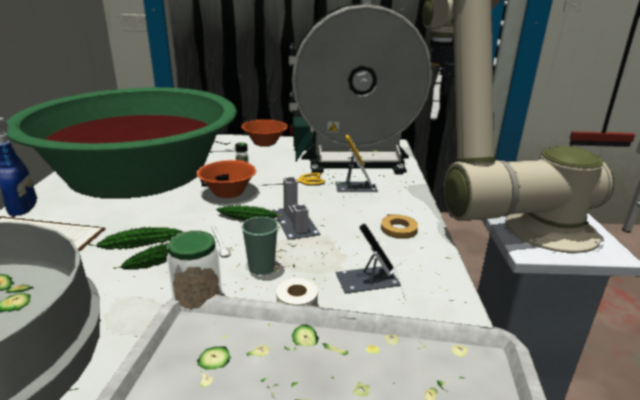

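View pics/top0.png

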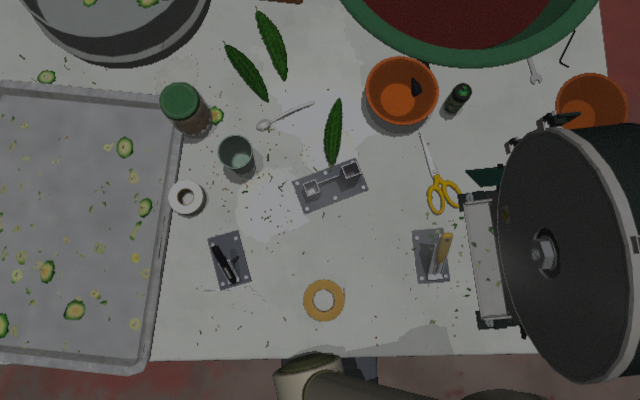

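The side view shows the marker on its rest at about (376,245), the peeler at (355,150), and the holder at (295,215). In the top view the marker is at (225,262), the holder at (330,186) and the peeler at (440,255). I'll enlarge these areas.

```bash
python3 - <<'E'
import pickle,cv2,numpy as np
d=pickle.load(open("s0.pkl","rb"))
def crop(n,x,y,w,h,k,gain=1.6):
    f=d[n]["frame"][y:y+h,x:x+w,::-1]
    f=cv2.resize(f,None,fx=k,fy=k,interpolation=cv2.INTER_CUBIC)
    f=np.clip(255*(f/255.)**(1/gain),0,255).astype(np.uint8)
    for i in range(0,w,10): cv2.line(f,(i*k,0),(i*k,6 if i%50 else 14),(0,0,255),1)
    for i in range(0,h,10): cv2.line(f,(0,i*k),(6 if i%50 else 14,i*k),(0,0,255),1)
    return f
a=crop("top",290,150,85,70,4); b=crop("top",200,225,60,70,4); c=crop("top",405,220,55,70,4)
cv2.imwrite("pics/ctop.png",np.hstack([b,a,c]))
a=crop("side",330,215,75,80,5); b=crop("side",330,125,55,80,5);
cv2.imwrite("pics/cside.png",np.hstack([a,b]))
E
```

```text
(no output)
```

View pics/ctop.png

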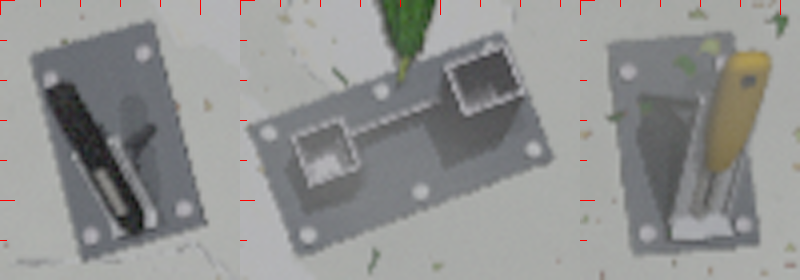

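View pics/cside.png

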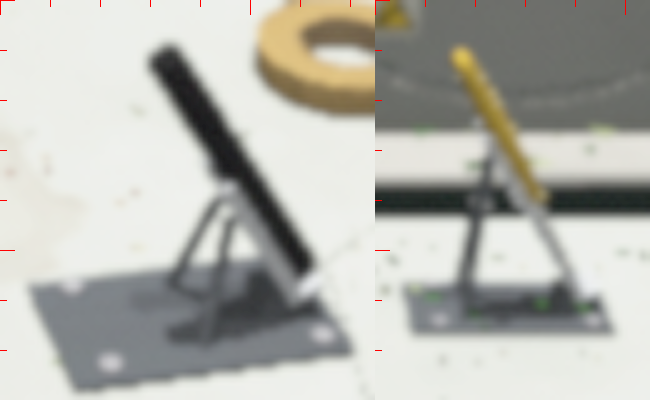

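The crops show the plate corners, sleeves and tool ends clearly. Both rests rise away from the robot. Next I fit the poses to these corners and check them against the tool ends.

```bash
cat > h.py <<'E'
import numpy as np,pickle
from scipy.optimize import least_squares
from scipy.spatial.transform import Rotation as R
def proj(s,X):
    c=np.atleast_2d(X)@s["R"].T+s["t"]; p=c@s["intrinsics"].T; return p[:,:2]/p[:,2:]
def world(p,L):
    c,s=np.cos(p[2]),np.sin(p[2]); L=np.atleast_2d(L)
    return np.c_[p[0]+c*L[:,0]-s*L[:,1],p[1]+s*L[:,0]+c*L[:,1],L[:,2]]
C=np.cos(np.radians(58));S=np.sin(np.radians(58))
def tool(s,h,y=0): # point s m up the channel from the stop, h above its floor, rest frame
    return [-.055+s*C-h*S,y,.016+s*S+h*C]
def rot(ee): return R.from_quat(np.asarray(ee),scalar_first=True)
def goal_rot(z,y): # tool z dir, closing line y
    z=np.array(z)/np.linalg.norm(z); y=np.array(y)-np.dot(y,z)*z; y/=np.linalg.norm(y)
    return R.from_matrix(np.c_[np.cross(y,z),y,z])
def delta(gp,gr,st=None):
    """shift (cm) in the present tool axes, rotvec (deg) in tool axes"""
    if st is None:
        from bench import readout; st=readout.state()
    r=rot(st["ee_rot"])
    return np.round(r.inv().apply(gp-st["tool_pos"])*100,2),np.round(np.degrees((r.inv()*gr).as_rotvec()),2)
E
cat > fit.py <<'E'
from h import *
d=pickle.load(open("s0.pkl","rb"))
def cor(a,b,z): return [[a/2,b/2,z],[a/2,-b/2,z],[-a/2,-b/2,z],[-a/2,b/2,z]]
obs={
"short":[("top",cor(.125,.075,.004),[(207.5,238.2),(238.2,230.5),(251.7,281.2),(220.7,290)]),
 ("side",np.array(cor(.125,.075,.004))[[1,0,3]] [1:],[(345,293),(400.6,285.4)]),
 ("side",cor(.125,.075,.004)[1],[(336,272.4)])],
"long":[("top",cor(.125,.075,.004),[(412,231.2),(443.2,228),(450,280.7),(418,283.2)]),
 ("side",cor(.125,.075,.004)[:2],[(337.6,191.6),(335.6,182.6)]),("side",cor(.125,.075,.004)[3],[(377.6,191.6)])],
"holder":[("top",cor(.085,.165,.004),[(291.7,181.7),(354.2,158),(368.2,189.2),(305.7,214.2)])]}
P={}
for k,o in obs.items():
    f=lambda p:np.concatenate([(proj(d[n],world(p,L))-np.array(q)).ravel() for n,L,q in o])
    r=least_squares(f,[.45,0,0]); P[k]=r.x; print(k,r.x.round(4),np.degrees(r.x[2]).round(1),r.fun.round(1))
print("marker top",[proj(d[n],world(P["short"],tool(.136,.009))).round(1) for n in("top","side")],"bot",[proj(d[n],world(P["short"],tool(0,.009))).round(1) for n in("top","side")])
print("peeler top",[proj(d[n],world(P["long"],tool(.170,.0085))).round(1) for n in("top","side")],"blade joint",[proj(d[n],world(P["long"],tool(.065,.0085))).round(1) for n in("top","side")])
print("mouths",[proj(d[n],world(P["holder"],[[0,.047,.068],[0,-.047,.103]])).round(1) for n in("top","side")])
print("mtop",world(P["short"],tool(.136,.009)),"ptop",world(P["long"],tool(.17,.0085)),"mouths",world(P["holder"],[[0,.047,.068],[0,-.047,.103]]))
pickle.dump(P,open("P.pkl","wb"))
E
python3 fit.py
```

```text
short [0.4961 0.2421 0.2596] 14.9 [-0.7  0.4 -0.6 -0.7 -0.6  0.1 -0.8  0.3 -0.2 -1.2  1.2 -1.4 -1.  -1.6]
long [ 0.4958 -0.2305  0.0703] 4.0 [-0.7 -0.5 -0.4 -0.2 -0.2  0.5 -0.2  1.  -0.7 -1.1 -0.8 -2.3  0.6 -1.2]
holder [0.6678 0.0007 0.3623] 20.8 [-0.1  0.4  0.8 -0.9  0.4 -0.  -1.1  0.5]
marker top [array([[215.9, 253.5]]), array([[367.7, 224.1]])] bot [array([[234.3, 286.1]]), array([[395.7, 267.2]])]
peeler top [array([[447.4, 239. ]]), array([[349.7, 135.3]])] blade joint [array([[439.7, 267.3]]), array([[366.5, 163.6]])]
mouths [array([[311.5, 188.1],
       [351. , 169.5]]), array([[300.8, 206.4],
       [290. , 178.8]])]
mtop [[0.50519381 0.24456026 0.13610381]] ptop [[ 0.52360089 -0.22854349  0.16467249]] mouths [[ 0.65111413  0.04459977  0.068     ]
 [ 0.68442789 -0.043299    0.103     ]]
```

Both tools sit a few pixels further along +x than the rest fit predicts. I'll triangulate their ends directly and let the offset float.

```bash
cat > fit2.py <<'E'
from h import *
d=pickle.load(open("s0.pkl","rb"));P=pickle.load(open("P.pkl","rb"))
def tri(t,s):
    r=least_squares(lambda X:np.concatenate([proj(d["top"],X)[0]-t,proj(d["side"],X)[0]-s]),[.5,0,.1]); return r.x,r.fun
pts={"short":[((215,247.5),(363,226)),((233.2,281.5),(392.4,269))],"long":[((447.3,235),(347,136)),((440,261.3),(363,164))]}
for k,v in pts.items():
    a=[tri(*q) for q in v]; A,B=a[0][0],a[1][0]; u=A-B
    print(k,A.round(4),B.round(4),"len",np.linalg.norm(u).round(4),"elev",np.degrees(np.arctan2(u[2],np.hypot(*u[:2]))).round(1),"az",np.degrees(np.arctan2(u[1],u[0])).round(1),a[0][1].round(1),a[1][1].round(1))
    c,s=np.cos(P[k][2]),np.sin(P[k][2])
    for X in(A,B):
        e=X[:2]-P[k][:2]; print("  in rest",(np.array([c*e[0]+s*e[1],-s*e[0]+c*e[1],X[2]])*1000).round(1))
print(np.round(np.array([tool(.136,.009),tool(0,.009),tool(.17,.0085),tool(.065,.0085)])*1000,1))
print(tri((310.8,187.5),(300,206)))
E
python3 fit2.py
```

```text
short [0.5163 0.2473 0.133 ] [0.4443 0.2293 0.0182] len 0.1367 elev 57.1 az 14.1 [-0.1  0.8 -0.8 -0.1] [-0.1  0.7 -0.7 -0. ]
  in rest [ 20.8  -0.2 133. ]
  in rest [-53.4   0.9  18.2]
long [ 0.5316 -0.2295  0.1621] [ 0.4802 -0.2342  0.0736] len 0.1025 elev 59.7 az 5.2 [-0.   0.1 -0.1 -0. ] [-0.   0.4 -0.6 -0.1]
  in rest [ 35.8  -1.5 162.1]
  in rest [-15.8  -2.6  73.6]
[[  9.4   0.  136.1]
 [-62.6   0.   20.8]
 [ 27.9   0.  164.7]
 [-27.8   0.   75.6]]
(array([0.65249025, 0.0461578 , 0.06991223]), array([ 0.00276188, -0.15300131,  0.16421185,  0.03435424]))
```

```bash
python3 - <<'E'
from h import *
from bench import cams
import cv2
d=pickle.load(open("s0.pkl","rb"))
for X in ([.23,-.5,.207],[.23,-.5,.4],[.3,-.3,.207],[.4,-.35,.0],[.6,-.35,0],[.3,-.4,0],[.4,-.4,.3]): print(X,proj(d["top"],X).round(0),proj(d["side"],X).round(0))
s=cams.snapshot("wrist"); f=s["frame"]; print(-s["R"].T@s["t"], s["R"][2])
cv2.imwrite("pics/w0.png",np.hstack([f,cams.snapshot("top")["frame"]])[::2,::2,::-1])
E
```

```text
[0.23, -0.5, 0.207] [[611. 394.]] [[433. 100.]]
[0.23, -0.5, 0.4] [[694. 428.]] [[441.  41.]]
[0.3, -0.3, 0.207] [[499. 357.]] [[424. 116.]]
[0.4, -0.35, 0.0] [[484. 296.]] [[383. 172.]]
[0.6, -0.35, 0] [[478. 211.]] [[323. 170.]]
[0.3, -0.4, 0] [[509. 340.]] [[411. 167.]]
[0.4, -0.4, 0.3] [[574. 304.]] [[389.  77.]]
[ 0.30218617 -0.46726269  0.38478623] [-0.27808008 -0.12686757 -0.95214289]
```

View pics/w0.png

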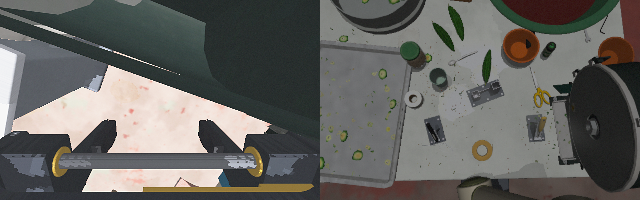

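The wrist view shows the dark machine close on the +x side of the gripper. I'll triangulate the disc to check the clearance at the peeler.

```bash
python3 - <<'E'
exec(open("fit2.py").read().split("pts=")[0])
for n,t,s in (("hub",(545,252),(362,80)),("left rim(+x)",(518,143),(296,85)),("rim near(-x)",(590,372),(430,75)),("foot -x +y",(480,328),(405,165)),("foot +x+y",(462,197),(312,162))): 
    X,f=tri(t,s); print(n,X.round(3),f.round(1))
E
```

```text
hub [ 0.488 -0.359  0.299] [-0.   0.2 -0.4 -0.1]
left rim(+x) [ 0.688 -0.335  0.284] [ 0.   0.1 -0.1 -0. ]
rim near(-x) [ 0.287 -0.409  0.309] [-0.4  2.5 -4.9 -0.1]
foot -x +y [ 0.334 -0.324  0.038] [ 0.  -0.2  0.4  0. ]
foot +x+y [ 0.629 -0.3    0.048] [ 0.  -1.2  1.6  0.3]
```

```bash
cat >> h.py <<'E'
def step(gp,gr,n,st=None):
    """the constant row (turn deg, shift cm), repeated n times, that leads to the goal"""
    if st is None:
        from bench import readout; st=readout.state()
    r=rot(st["ee_rot"]); p=r.inv().apply(np.asarray(gp)-st["tool_pos"])
    t=(r.inv()*gr).as_rotvec()/n; M=sum(R.from_rotvec(t*i).as_matrix() for i in range(n))
    s=np.linalg.solve(M,p); print(n,"x turn",np.degrees(t).round(2),"shift",(s*100).round(2))
    return dict(tool_pos=np.asarray(gp),ee_rot=gr.as_quat(scalar_first=True))
def axial(elev,yaw): # tool z down along a tool leaning at elev, closing line = its y; degrees
    e,a=np.radians([elev,yaw]); u=np.array([np.cos(e)*np.cos(a),np.cos(e)*np.sin(a),np.sin(e)])
    return u,goal_rot(-u,[np.sin(a),-np.cos(a),0])
PT=np.array([.5316,-.2295,.162]);MT=np.array([.5163,.2473,.133])
E
python3 - <<'E'
from h import *
from bench import readout
st=readout.state(); u,G=axial(58,4.5); V=axial(90,4.5)[1]
st=step([.18,-.40,.25],rot(st["ee_rot"]),5,st)
st=step([.24,-.25,.28],V,5,st)
st=step([.42,-.23,.30],V,5,st)
st=step(PT+u*.05,G,5,st)
E
```

```text
5 x turn [0. 0. 0.] shift [-0.07 -2.22 -0.86]
5 x turn [-0.01 -0.    4.04] shift [ 2.02 -2.54 -0.6 ]
5 x turn [0. 0. 0.] shift [ 3.62 -0.12 -0.4 ]
5 x turn [-0.  -6.4 -0. ] shift [3.15 0.17 1.27]
```

{"api": "apply_moves", "payload": {"rows": [0,0,0,-0.07,-2.22,-0.86,6,0,0,0,-0.07,-2.22,-0.86,6,0,0,0,-0.07,-2.22,-0.86,6,0,0,0,-0.07,-2.22,-0.86,6,0,0,0,-0.07,-2.22,-0.86,6], "newtons": 40}}

```text
time: 0.62
tool_pos: [0.1797, -0.3992, 0.2504]
ee_rot: [-0.0, 0.977, 0.214, 0.0]
contact_force: [-0.2, 0.0, -0.3]
finger_gap: 0.0603
grasp_force: 0.0
```

{"api": "apply_moves", "payload": {"rows": [0,0,4.04,2.02,-2.54,-0.6,6,0,0,4.04,2.02,-2.54,-0.6,6,0,0,4.04,2.02,-2.54,-0.6,6,0,0,4.04,2.02,-2.54,-0.6,6,0,0,4.04,2.02,-2.54,-0.6,6]}}

```text
time: 1.03
tool_pos: [0.2403, -0.2488, 0.2805]
ee_rot: [0.0, 0.999, 0.037, 0.0]
contact_force: [0.5, -1.1, 0.6]
finger_gap: 0.0599
grasp_force: 0.0
```

{"api": "apply_moves", "payload": {"rows": [0,0,0,3.62,-0.12,-0.4,6,0,0,0,3.62,-0.12,-0.4,6,0,0,0,3.62,-0.12,-0.4,6,0,0,0,3.62,-0.12,-0.4,6,0,0,0,3.62,-0.12,-0.4,6]}}

```text
time: 1.45
tool_pos: [0.4221, -0.2295, 0.3004]
ee_rot: [0.0, 0.999, 0.039, -0.0]
contact_force: [-1.0, -1.6, 0.3]
finger_gap: 0.06
grasp_force: 0.0
```

{"api": "apply_moves", "payload": {"rows": [0,-6.4,0,3.15,0.17,1.27,6,0,-6.4,0,3.15,0.17,1.27,6,0,-6.4,0,3.15,0.17,1.27,6,0,-6.4,0,3.15,0.17,1.27,6,0,-6.4,0,3.15,0.17,1.27,6]}}

```text
time: 1.87
tool_pos: [0.5601, -0.2274, 0.2041]
ee_rot: [0.012, 0.96, 0.038, -0.277]
contact_force: [0.1, -1.0, 1.7]
finger_gap: 0.0596
grasp_force: 0.0
```

```bash
cat > look.py <<'E'
import sys,cv2,numpy as np,pickle
from bench import cams
n,name=sys.argv[1:3]; s=cams.snapshot(n); pickle.dump(s,open("last_%s.pkl"%n,"wb")); f=s["frame"][:,:,::-1]
if len(sys.argv)>3:
    x,y,w,h,k=map(int,sys.argv[3:]); f=cv2.resize(f[y:y+h,x:x+w],None,fx=k,fy=k,interpolation=cv2.INTER_CUBIC)
cv2.imwrite("pics/"+name,f)
E
python3 look.py wrist w1.png; python3 - <<'E'
from h import *
s=pickle.load(open("last_wrist.pkl","rb")); u,_=axial(58,4.5)
from bench import readout; print(readout.state()["q"].round(2),readout.state()["tool_pos"].round(4))
for k in (0,.048,.105): print(k,proj(s,PT-u*k).round(0))
E
```

```text
[-0.45  0.8   0.71 -0.33  2.13  0.93] [ 0.5632 -0.2264  0.1861]
0 [[313. 207.]]
0.048 [[313. 190.]]
0.105 [[313. 175.]]
```

View pics/w1.png

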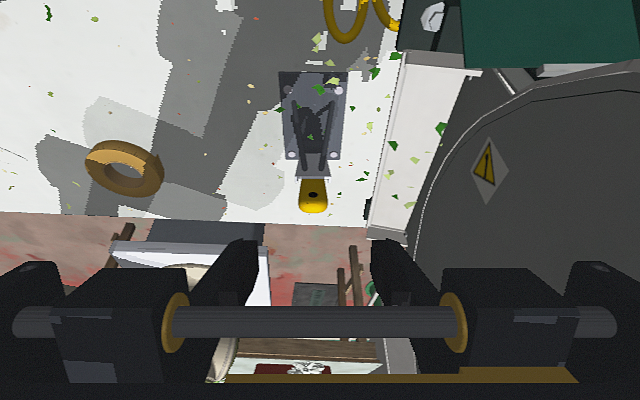

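The wrist view shows the handle end at (313,205), where I predicted (313,207), so the sideways alignment is good. The pose changed after the move, so I'll check the state.

```bash
python3 - <<'E'
from h import *
from bench import readout
st=readout.state(); print(st["time"],st["q"].round(3),st["dq"].round(3),st["tool_pos"].round(4),rot(st["ee_rot"]).as_matrix()[:,2],st["contact_force"].round(1))
u,G=axial(58,4.5); print(-u); step(PT+u*.05,G,1)
E
```

```text
1.9167 [-0.449  0.803  0.712 -0.328  2.131  0.932] [-0.062  0.06   0.388  0.142 -0.254 -0.011] [ 0.5632 -0.2264  0.1861] [-0.55560447 -0.03500987 -0.83070932] [  6.8  -1.1 -18.5]
[-0.5282857  -0.04157699 -0.8480481 ]
1 x turn [-0.51  1.82  0.56] shift [-1.46  0.04 -1.22]
```

{"api": "apply_moves", "payload": {"rows": [0,0,0,0,0,0,6,0,0,0,0,0,0,6,0,0,0,0,0,0,6,0,0,0,0,0,0,6,0,0,0,0,0,0,6]}}

```text
time: 2.33
tool_pos: [0.5576, -0.2284, 0.209]
ee_rot: [0.012, 0.961, 0.037, -0.272]
contact_force: [-0.1, -0.6, 0.5]
finger_gap: 0.06
grasp_force: 0.0
```

```bash
python3 - <<'E'
from h import *
from bench import readout
st=readout.state(); print(st["time"],st["q"].round(3),st["dq"].round(3),st["tool_pos"].round(4),rot(st["ee_rot"]).as_matrix()[:,2],st["contact_force"].round(1))
u,G=axial(58,4.5); print(-u); step(PT+u*.05,G,5)
E
```

```text
2.3333 [-0.458  0.758  0.724 -0.322  2.122  0.932] [0.002 0.016 0.007 0.    0.    0.   ] [ 0.5576 -0.2284  0.209 ] [-0.52259157 -0.04358337 -0.85146846] [-0.1 -0.6  0.5]
[-0.5282857  -0.04157699 -0.8480481 ]
5 x turn [ 0.03 -0.07 -0.03] shift [ 0.06 -0.02  0.07]
```

{"api": "apply_moves", "payload": {"rows": [0,0,0,0.1,-0.03,1.5,6,0,0,0,0.1,-0.03,1.5,6,0,0,0,0.1,-0.03,1.5,6,0,0,0,0,0,0.5,6,0,0,0,0,0,0,6]}}

```text
time: 2.75
tool_pos: [0.5335, -0.2292, 0.1621]
ee_rot: [0.011, 0.961, 0.037, -0.275]
contact_force: [-0.4, -0.6, 0.3]
finger_gap: 0.0601
grasp_force: 0.0
```

```bash
python3 look.py side s1.png 290 60 140 150 4;python3 - <<'E'
from h import *
s=pickle.load(open("last_side.pkl","rb"))
from bench import readout
st=readout.state(); r=rot(st["ee_rot"]); print(st["tool_pos"].round(4),st["contact_force"].round(1),proj(s,st["tool_pos"]).round(1),proj(s,PT).round(1))
u,G=axial(58,4.5); step(PT-u*.04,G,5)
E
```

```text
[ 0.5341 -0.2293  0.1625] [ 0.2  0.5 -1.1] [[346.  135.8]] [[346.9 136. ]]
5 x turn [ 0.01 -0.02 -0.02] shift [-0.04  0.    0.84]
```

View pics/s1.png

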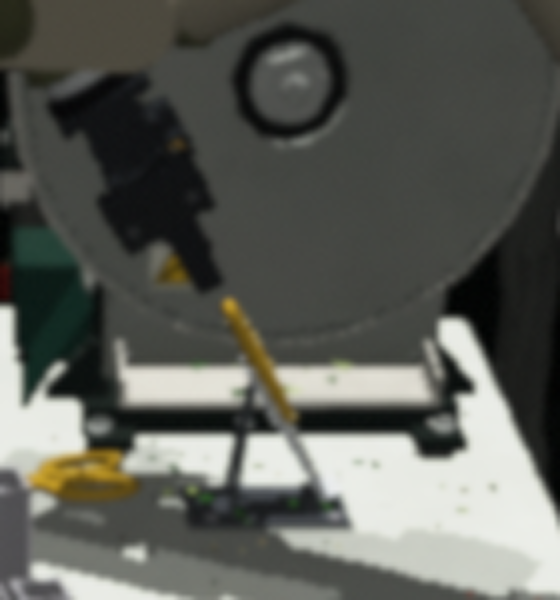

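The crop shows the fingertips at about (209,283) and the handle end at about (230,303). The tool may be a few mm too far towards +x, so I'll check parallax numerically.

```bash
python3 - <<'E'
from h import *
s=pickle.load(open("last_side.pkl","rb"))
from bench import readout
st=readout.state(); r=rot(st["ee_rot"]); A=lambda v:((proj(s,v)[0]-[290,60])*4).round(0)
for y in (0,-.03,-.045,-.061):
    print(y,[A(st["tool_pos"]+r.apply([x,y,z])) for x,z in((0,0),(0,-.05),(.009,0),(-.009,0))])
u,G=axial(58,4.5); print(A(PT),A(PT-u*.105),A(PT-u*.17))
P=pickle.load(open("P.pkl","rb"))["long"]
E
```

```text
0 [array([224., 303.]), array([190., 247.]), array([213., 310.]), array([235., 297.])]
-0.03 [array([229., 317.]), array([194., 260.]), array([218., 323.]), array([240., 311.])]
-0.045 [array([231., 324.]), array([196., 266.]), array([220., 330.]), array([242., 317.])]
-0.061 [array([234., 331.]), array([199., 273.]), array([223., 338.]), array([245., 325.])]
[227. 304.] [295. 417.] [335. 483.]
```

```bash
python3 - <<'E'
from h import *
from bench import readout,cams
a=pickle.load(open("last_side.pkl","rb"))["frame"]; s=cams.snapshot("side"); b=s["frame"]; pickle.dump(s,open("last_side.pkl","wb"))
df=np.abs(a.astype(int)-b).sum(2)[60:210,290:430]; print(df.max(),(df>60).sum())
st=readout.state();print(st["tool_pos"].round(4))
# dark mask rows near the tip
g=b[60:210,290:430].max(2)
for y in range(60,80): print(y*4,"".join("#" if v<45 else ("y" if (p[0]>120 and p[2]<90) else ".") for v,p in zip(g[y,35:75],b[60+y,325:365])))
E
```

```text
125 13
[ 0.5346 -0.2293  0.1625]
240 ###....##########.......................
244 #.......##########......................
248 .........#########......................
252 .........#########......................
256 ..........########......................
260 ..........########......................
264 ...........########.....................
268 ............#######.....................
272 ............########....................
276 .............########...................
280 .............#######....................
284 ..............#####.....................
288 ..............###.......................
292 ........................................
296 ........................................
300 .....................yyy................
304 .....................yyy................
308 .....................yyyy...............
312 ......................yyy...............
316 ........................yy..............
```

```bash
python3 - <<'E'
from h import *
s=pickle.load(open("last_wrist.pkl","rb"))
r=rot([0.012,0.96,0.038,-0.277]); p=np.array([0.5601,-0.2274,0.2041])
for z in (0,-.019,-.04): print(z,[proj(s,p+r.apply([x,y,z]))[0].round(0) for x,y in((0,-.03),(0,.03),(.009,.03),(-.009,.03),(0,.06))])
print("cam in tool",r.inv().apply(-s["R"].T@s["t"]-p), r.inv().apply(s["R"][2]))
f=s["frame"].max(2)
for y in range(225,300,5): print(y,"".join("#" if v<50 else "." for v in f[y,200:440:4]))
E
```

```text
0 [array([266., 231.]), array([360., 231.]), array([361., 218.]), array([359., 244.]), array([407., 231.])]
-0.019 [array([261., 244.]), array([365., 244.]), array([365., 230.]), array([364., 258.]), array([417., 244.])]
-0.04 [array([254., 263.]), array([371., 263.]), array([372., 247.]), array([370., 278.]), array([430., 263.])]
cam in tool [ 0.07942119  0.00099715 -0.177978  ] [-3.05785481e-01 -8.99352900e-04  9.52100011e-01]
225 ................#...........................................
230 .......................................................#....
235 ............................................................
240 .........##.###............................######...........
245 .......########............................########.#.......
250 ......#########............................#########........
255 .....##########............................##########.......
260 ....###########............................###########......
265 ...############............................############.....
270 ..#############............................#############....
275 .##############............................##############...
280 ##############..............................##############..
285 ##############..............................###############.
290 ##############..............................################
295 #############................................###############
```

{"api": "apply_moves", "payload": {"rows": [0,0,0,0,0,0,2.6,0,0,0,0,0,0,2.6,0,0,0,0,0,0,2.6,0,0,0,0,0,0,2.6,0,0,0,0,0,0,2.6]}}

```text
time: 3.27
tool_pos: [0.5345, -0.229, 0.1607]
ee_rot: [0.011, 0.961, 0.038, -0.275]
contact_force: [0.1, -0.1, 0.3]
finger_gap: 0.0289
grasp_force: 0.0
```

```bash
python3 - <<'E'
from h import *
from bench import readout,cams,arm
print(arm.hold_point_z)
b=cams.snapshot("side")["frame"]
st=readout.state();print(st["tool_pos"].round(4),st["finger_gap"])
g=b[60:210,290:430].max(2)
for y in range(64,80): print(y*4,"".join("#" if v<45 else ("y" if (p[0]>120 and p[2]<90) else ".") for v,p in zip(g[y,35:75],b[60+y,325:365])))
f=cams.snapshot("wrist")["frame"].max(2)
for y in range(220,300,5): print(y,"".join("#" if v<50 else "." for v in f[y,200:440:4]))
E
```

```text
0.0187
[ 0.5345 -0.2291  0.1606] 0.02634867971570672
256 ..........#########.....................
260 ..........#########.....................
264 ...........########.....................
268 ............########....................
272 ............########....................
276 .............######.....................
280 .............#####......................
284 ..............##........................
288 ........................................
292 ........................................
296 ........................................
300 .....................yyy................
304 .....................yyyy...............
308 .....................yyyy...............
312 ......................yyy...............
316 ........................yy..............
220 ...........................###.............#................
225 .........................................................#..
230 ............................................................
235 ............................................................
240 .................######............#...##...................
245 ................#######............#######..................
250 ...............########............########.................
255 ..............#########............#########................
260 ..............#########............##########...............
265 .............##########............##########...............
270 ###########.###########............###########.#############
275 #######################............#########################
280 ######################..............########################
285 ######################..............########################
290 ######################..............########################
295 #########...##########..............##########...###########
```

The visible fingertips end about 28 mm short of the reported TCP at any opening. To find which is right I'll go 17 mm past the handle end, close, and see whether the fingers grip.

{"api": "apply_moves", "payload": {"rows": [0,0,0,0,0,0,5,0,0,0,0,0,0,5,0,0,0,0,0,0,5,0,0,0,0,0,0,5,0,0,0,0,0,0,5]}}

```text
time: 3.78
tool_pos: [0.5344, -0.2291, 0.1607]
ee_rot: [0.011, 0.961, 0.038, -0.275]
contact_force: [0.8, -0.4, 0.0]
finger_gap: 0.0499
grasp_force: 0.0
```

{"api": "apply_moves", "payload": {"rows": [0,0,0,-0.05,0,0.5,5,0,0,0,-0.05,0,0.5,5,0,0,0,-0.05,0,0.5,5,0,0,0,0,0,0.2,5,0,0,0,0,0,0,5]}}

```text
time: 4.2
tool_pos: [0.5236, -0.2298, 0.1465]
ee_rot: [0.01, 0.96, 0.038, -0.276]
contact_force: [-0.7, 0.6, -0.2]
finger_gap: 0.0502
grasp_force: 0.0
```

{"api": "apply_moves", "payload": {"rows": [0,0,0,0,0,0,1.8,0,0,0,0,0,0,1.8,0,0,0,0,0,0,1.8,0,0,0,0,0,0,1.8,0,0,0,0,0,0,1.8], "newtons": 8}}

```text
time: 4.62
tool_pos: [0.5242, -0.2299, 0.1471]
ee_rot: [0.011, 0.961, 0.038, -0.275]
contact_force: [0.1, 0.4, -1.4]
finger_gap: 0.0193
grasp_force: 0.0
```

{"api": "apply_moves", "payload": {"rows": [0,0,0,0,0,0,1.8,0,0,0,0,0,0,1.8,0,0,0,0,0,0,1.8,0,0,0,0,0,0,1.8,0,0,0,0,0,0,1.8]}}

```text
time: 5.03
tool_pos: [0.5241, -0.2299, 0.147]
ee_rot: [0.011, 0.961, 0.038, -0.275]
contact_force: [-0.6, -0.1, -0.2]
finger_gap: 0.0176
grasp_force: 0.0
```

The fingers closed on nothing, so the real tips do lie about 28 mm short of the reported TCP. I'll open, go 32 mm deeper and try again.

{"api": "apply_moves", "payload": {"rows": [0,0,0,0,0,0,5,0,0,0,0,0,0,5,0,0,0,0,0,0,5,0,0,0,0,0,0,5,0,0,0,0,0,0,5]}}

```text
time: 5.45
tool_pos: [0.5242, -0.2299, 0.147]
ee_rot: [0.011, 0.961, 0.038, -0.275]
contact_force: [-0.4, -0.4, 0.1]
finger_gap: 0.0485
grasp_force: 0.0
```

{"api": "apply_moves", "payload": {"rows": [0,0,0,0,0,0.8,5,0,0,0,0,0,0.8,5,0,0,0,0,0,0.8,5,0,0,0,0,0,0.8,5,0,0,0,0,0,0,5]}}

```text
time: 5.87
tool_pos: [0.5058, -0.231, 0.1183]
ee_rot: [0.01, 0.96, 0.038, -0.277]
contact_force: [0.3, 0.8, -0.3]
finger_gap: 0.05
grasp_force: 0.0
```

{"api": "apply_moves", "payload": {"rows": [0,0,0,0,0,0,1.8,0,0,0,0,0,0,1.8,0,0,0,0,0,0,1.8,0,0,0,0,0,0,1.8,0,0,0,0,0,0,1.8], "newtons": 6}}

```text
time: 6.28
tool_pos: [0.5074, -0.2312, 0.1201]
ee_rot: [0.011, 0.961, 0.038, -0.275]
contact_force: [0.5, 0.5, 0.6]
finger_gap: 0.024
grasp_force: 6.0
```

{"api": "apply_moves", "payload": {"rows": [0,0,0,0,0,0,1.8,0,0,0,0,0,0,1.8,0,0,0,0,0,0,1.8,0,0,0,0,0,0,1.8,0,0,0,0,0,0,1.8]}}

```text
time: 6.7
tool_pos: [0.5073, -0.2312, 0.12]
ee_rot: [0.011, 0.961, 0.038, -0.275]
contact_force: [1.8, 0.6, 1.1]
finger_gap: 0.0242
grasp_force: 6.0
```

```bash
python3 look.py side s2.png 310 90 80 90 6; python3 look.py wrist w2.png; python3 - <<'E'
import cv2,numpy as np
a=cv2.imread("pics/s2.png");b=cv2.imread("pics/w2.png")[150:330,230:400]; b=cv2.resize(b,None,fx=1.85,fy=1.85)
c=np.zeros((540,800,3),np.uint8);c[:540,:480]=a;c[:b.shape[0],482:482+b.shape[1]]=b[:,:318];cv2.imwrite("pics/c2.png",c)
E
```

```text
(no output)
```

View pics/c2.png

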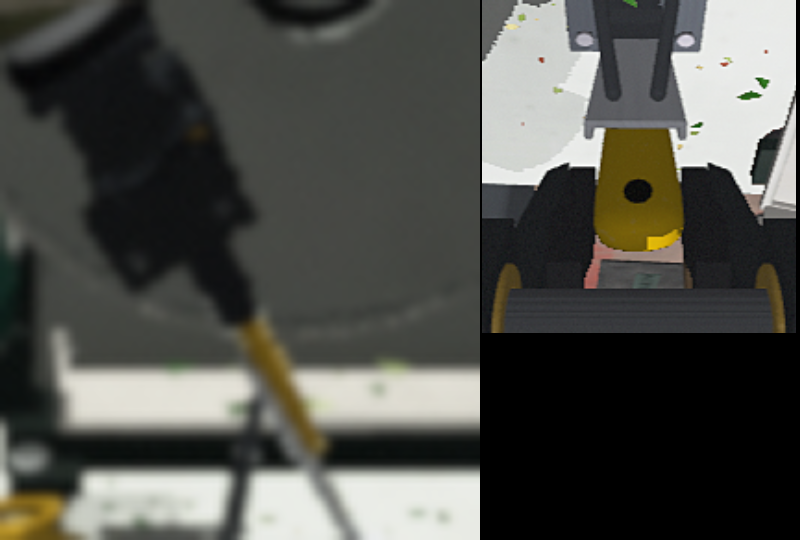

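The fingers grip the handle at 24 mm. The side crop shows the tips about 20 mm past the handle end, and the wrist crop shows the handle centred between the fingers. I'll go 15 mm deeper for a full pad and grip firmly.

{"api": "apply_moves", "payload": {"rows": [0,0,0,0,0,0,4,0,0,0,0,0,0,4,0,0,0,0,0,0.5,4,0,0,0,0,0,0.5,4,0,0,0,0,0,0.5,4]}}

```text
time: 7.22
tool_pos: [0.4988, -0.2318, 0.1065]
ee_rot: [0.011, 0.96, 0.038, -0.276]
contact_force: [0.6, 0.3, -0.2]
finger_gap: 0.0404
grasp_force: 0.0
```

{"api": "apply_moves", "payload": {"rows": [0,0,0,0,0,0,1.5,0,0,0,0,0,0,1.5,0,0,0,0,0,0,1.5,0,0,0,0,0,0,1.5,0,0,0,0,0,0,1.5], "newtons": 40}}

```text
time: 7.63
tool_pos: [0.4994, -0.2318, 0.1072]
ee_rot: [0.011, 0.961, 0.038, -0.275]
contact_force: [0.6, -0.1, -0.7]
finger_gap: 0.0232
grasp_force: 40.0
```

```bash
python3 - <<'E'
from h import *
from bench import readout
st=readout.state(); u,G=axial(58,4.5); z=rot(st["ee_rot"]).as_matrix()[:,2]; print("depth past top",-(st["tool_pos"]-PT)@u, st["finger_gap"],z)
E
```

```text
depth past top 0.06359088512752674 0.023153299506754578 [-0.52821715 -0.04148227 -0.84809543]
```

{"api": "apply_moves", "payload": {"rows": [0,0,0,-0.3,0,-0.2,1.5,0,0,0,-0.6,0,-0.4,1.5,0,0,0,-0.8,0,-0.8,1.5,0,0,0,-1.0,0,-1.2,1.5,0,0,0,-0.8,0,-1.6,1.5]}}

```text
time: 8.05
tool_pos: [0.4912, -0.2324, 0.1627]
ee_rot: [0.011, 0.96, 0.037, -0.276]
contact_force: [-0.3, -0.8, -1.0]
finger_gap: 0.0232
grasp_force: 40.0
```

{"api": "apply_moves", "payload": {"rows": [0,0,0,0,0,-2,1.5,0,0,0,0,0,-2,1.5,0,0,0,0,0,-2,1.5,0,0,0,0,0,-2,1.5,0,0,0,0,0,-2,1.5]}}

```text
time: 8.47
tool_pos: [0.5448, -0.2281, 0.2484]
ee_rot: [0.011, 0.961, 0.037, -0.275]
contact_force: [0.0, -0.3, -0.3]
finger_gap: 0.0231
grasp_force: 40.0
```

```bash
python3 - <<'E'
from h import *
from bench import readout
st=readout.state(); print(st["finger_gap"],st["grasp_force"],st["q"].round(2))
P=pickle.load(open("P.pkl","rb"))["holder"]; print(np.degrees(P[2]))
V=axial(90,20.8)[1]; L=world(P,[0,-.047,.103])[0]
st=step(L+[-.05,-.06,.17],V,10,st); step(L+[0,0,.17],V,5,st)
E
```

```text
0.02308866770214349 39.97946023600889 [-0.46  0.72  0.69 -0.34  2.19  0.89]
20.7567787984519
10 x turn [-0.45  3.17 -1.59] shift [ 1.03 -1.05 -0.57]
5 x turn [0. 0. 0.] shift [ 1.36 -0.77 -0.  ]
```

{"api": "apply_moves", "payload": {"rows": [-0.45,3.17,-1.59,1.03,-1.05,-0.57,1.5,-0.45,3.17,-1.59,1.03,-1.05,-0.57,1.5,-0.45,3.17,-1.59,1.03,-1.05,-0.57,1.5,-0.45,3.17,-1.59,1.03,-1.05,-0.57,1.5,-0.45,3.17,-1.59,1.03,-1.05,-0.57,1.5]}}

```text
time: 8.88
tool_pos: [0.5959, -0.1678, 0.2515]
ee_rot: [0.005, 0.984, 0.111, -0.138]
contact_force: [-0.0, 0.2, -0.4]
finger_gap: 0.0231
grasp_force: 40.0
```

{"api": "apply_moves", "payload": {"rows": [-0.45,3.17,-1.59,1.03,-1.05,-0.57,1.5,-0.45,3.17,-1.59,1.03,-1.05,-0.57,1.5,-0.45,3.17,-1.59,1.03,-1.05,-0.57,1.5,-0.45,3.17,-1.59,1.03,-1.05,-0.57,1.5,-0.45,3.17,-1.59,1.03,-1.05,-0.57,1.5]}}

```text
time: 9.3
tool_pos: [0.6346, -0.1026, 0.272]
ee_rot: [-0.0, 0.983, 0.181, 0.001]
contact_force: [0.3, 0.3, -0.5]
finger_gap: 0.0231
grasp_force: 40.0
```

{"api": "apply_moves", "payload": {"rows": [0,0,0,1.36,-0.77,0,1.5,0,0,0,1.36,-0.77,0,1.5,0,0,0,1.36,-0.77,0,1.5,0,0,0,1.36,-0.77,0,1.5,0,0,0,1.36,-0.77,0,1.5]}}

```text
time: 9.72
tool_pos: [0.6845, -0.0426, 0.2717]
ee_rot: [-0.0, 0.984, 0.181, -0.0]
contact_force: [-0.8, 0.1, -0.4]
finger_gap: 0.0229
grasp_force: 40.0
```

{"api": "apply_moves", "payload": {"rows": [0,0,0,0,0,0,1.5,0,0,0,0,0,0,1.5,0,0,0,0,0,0,1.5,0,0,0,0,0,0,1.5,0,0,0,0,0,0,1.5]}}

```text
time: 10.13
tool_pos: [0.6841, -0.0439, 0.2708]
ee_rot: [-0.0, 0.984, 0.18, -0.001]
contact_force: [-0.6, 0.3, -2.1]
finger_gap: 0.0231
grasp_force: 40.0
```

```bash
python3 look.py side s3.png 250 80 100 160 4; python3 look.py top t3.png 290 120 100 100 4; python3 - <<'E'
import cv2,numpy as np
from h import *
from bench import readout
a=cv2.imread("pics/s3.png")[:600];b=cv2.imread("pics/t3.png")
c=np.zeros((600,800,3),np.uint8);c[:a.shape[0],:400]=a;c[:400,400:]=b;cv2.imwrite("pics/c3.png",np.clip(c*1.4,0,255))
st=readout.state(); r=rot(st["ee_rot"]); p=st["tool_pos"]; print(p.round(4),r.as_matrix().round(3).tolist())
s=pickle.load(open("last_side.pkl","rb")); t=pickle.load(open("last_top.pkl","rb"))
f=lambda X:(((proj(s,X)[0]-[250,80])*4).round(0),((proj(t,X)[0]-[290,120])*4).round(0)+[400,0])
print("tcp",f(p),"blade tip x-.0055",f(p+r.apply([.0055,0,.106])),"blade root",f(p+r.apply([.0055,0,.041])))
P=pickle.load(open("P.pkl","rb"))["holder"]
for n,L in (("small",[(x,.047+y,.068) for x in(-.016,.016) for y in(-.016,.016)]),("large",[(x,-.047+y,.103) for x in(-.0155,.0155) for y in(-.0185,.0185)])):
    for X in world(P,L): print(n,f(X))
E
```

```text
[ 0.6842 -0.0437  0.2706] [[0.935, 0.354, -0.001], [0.354, -0.935, 0.001], [-0.001, -0.001, -1.0]]
tcp (array([158., 146.]), array([670., 120.])) blade tip x-.0055 (array([151., 308.]), array([649., 163.])) blade root (array([150., 210.]), array([659., 131.]))
small (array([220., 491.]), array([523., 288.]))
small (array([236., 514.]), array([470., 309.]))
small (array([171., 498.]), array([502., 236.]))
small (array([186., 521.]), array([449., 257.]))
large (array([174., 382.]), array([686., 211.]))
large (array([191., 403.]), array([624., 236.]))
large (array([129., 387.]), array([664., 160.]))
large (array([145., 409.]), array([602., 185.]))[ WARN:0@0.282] global loadsave.cpp:1063 imwrite_ Unsupported depth image for selected encoder is fallbacked to CV_8U.
```

View pics/c3.png

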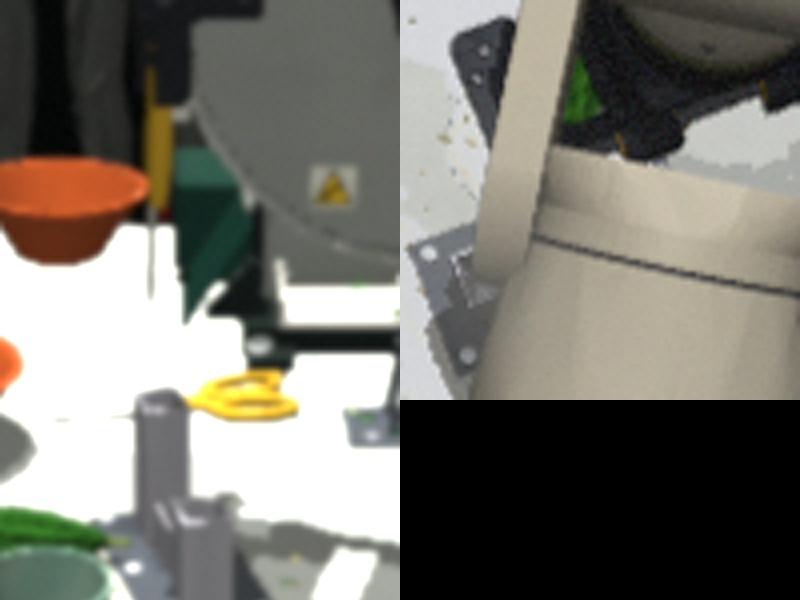

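The side crop shows the peeler hanging straight: the blade tip is at (150,298), the handle at x≈158, and the large mouth is centred at about (161,400) against a predicted (160,395). I'll lower it in steps and watch the force.

{"api": "apply_moves", "payload": {"rows": [0,0,0,0,0,2,1.5,0,0,0,0,0,2.5,1.5,0,0,0,0,0,2.5,1.5,0,0,0,0,0,2.5,1.5,0,0,0,0,0,1.7,1.5]}}

```text
time: 10.65
tool_pos: [0.6834, -0.0431, 0.1559]
ee_rot: [-0.001, 0.984, 0.18, -0.002]
contact_force: [0.3, -0.3, -1.1]
finger_gap: 0.0231
grasp_force: 40.0
```

{"api": "apply_moves", "payload": {"rows": [0,0,0,0,0,0,1.5,0,0,0,0,0,0,1.5,0,0,0,0,0,0.4,1.5,0,0,0,0,0,0.4,1.5,0,0,0,0,0,0.4,1.5]}}

```text
time: 11.07
tool_pos: [0.6847, -0.0431, 0.1472]
ee_rot: [-0.0, 0.984, 0.18, 0.0]
contact_force: [-0.4, 0.8, -0.8]
finger_gap: 0.0228
grasp_force: 40.0
```

{"api": "apply_moves", "payload": {"rows": [0,0,0,0,0,0.4,1.5,0,0,0,0,0,0.4,1.5,0,0,0,0,0,0.4,1.5,0,0,0,0,0,0.4,1.5,0,0,0,0,0,0.2,1.5]}}

```text
time: 11.48
tool_pos: [0.6841, -0.043, 0.1276]
ee_rot: [-0.001, 0.984, 0.18, -0.001]
contact_force: [0.2, -0.7, -0.8]
finger_gap: 0.0228
grasp_force: 40.0
```

{"api": "apply_moves", "payload": {"rows": [0,0,0,0,0,0.2,1.5,0,0,0,0,0,0.2,1.5,0,0,0,0,0,0.2,1.5,0,0,0,0,0,0,1.5,0,0,0,0,0,0,1.5]}}

```text
time: 11.9
tool_pos: [0.6843, -0.043, 0.1223]
ee_rot: [-0.0, 0.984, 0.18, -0.001]
contact_force: [-0.1, -0.2, -0.5]
finger_gap: 0.0229
grasp_force: 40.0
```

{"api": "apply_moves", "payload": {"rows": [0,0,0,0,0,0.2,1.5,0,0,0,0,0,0.2,1.5,0,0,0,0,0,0.2,1.5,0,0,0,0,0,0,1.5,0,0,0,0,0,0,1.5]}}

```text
time: 12.32
tool_pos: [0.6842, -0.043, 0.1162]
ee_rot: [-0.001, 0.984, 0.18, -0.001]
contact_force: [0.4, 0.0, -0.5]
finger_gap: 0.0232
grasp_force: 40.0
```

{"api": "apply_moves", "payload": {"rows": [0,0,0,0,0,0.1,1.5,0,0,0,0,0,0.1,1.5,0,0,0,0,0,0.1,1.5,0,0,0,0,0,0,1.5,0,0,0,0,0,0,1.5]}}

```text
time: 12.73
tool_pos: [0.6842, -0.043, 0.1133]
ee_rot: [-0.0, 0.984, 0.18, -0.001]
contact_force: [0.4, 0.1, -0.4]
finger_gap: 0.0231
grasp_force: 40.0
```

It is now within a few mm of the floor with no contact. I'll release and retreat upward.

{"api": "apply_moves", "payload": {"rows": [0,0,0,0,0,0,4.5,0,0,0,0,0,0,4.5,0,0,0,0,0,0,4.5,0,0,0,0,0,0,4.5,0,0,0,0,0,0,4.5]}}

```text
time: 13.15
tool_pos: [0.6843, -0.043, 0.1135]
ee_rot: [-0.0, 0.984, 0.18, -0.001]
contact_force: [0.4, -1.1, 0.4]
finger_gap: 0.0454
grasp_force: 0.0
```

{"api": "apply_moves", "payload": {"rows": [0,0,0,0,0,-1,4.5,0,0,0,0,0,-2,4.5,0,0,0,0,0,-3,4.5,0,0,0,0,0,-3,4.5,0,0,0,0,0,-3,4.5]}}

```text
time: 13.57
tool_pos: [0.6842, -0.043, 0.2357]
ee_rot: [-0.0, 0.984, 0.18, -0.0]
contact_force: [0.6, -0.4, -0.3]
finger_gap: 0.0449
grasp_force: 0.0
```

```bash
python3 - <<'E'
from h import *
from bench import readout,cams
st=readout.state(); print(st["tool_pos"].round(4))
s=cams.snapshot("side"); f=s["frame"]; P=pickle.load(open("P.pkl","rb"))["holder"]
for z in (.103,.178): print(z,proj(s,world(P,[0,-.047,z])).round(1))
for y in range(135,188,2): print(y,"".join("y" if (int(p[0])-int(p[2])>40 and p[1]>p[2]+20) else ("#" if p.max()<60 else ".") for p in f[y,270:310]))
u,G=axial(58,14.5); c=MT+u*.05; V=axial(90,14.5)[1]; print(c)
st=step([.58,.12,.30],V,10,st); st=step(MT+u*.06,G,10,st); 
E
```

```text
[ 0.6842 -0.043   0.2357]
0.103 [[290.  178.8]]
0.178 [[289.7 151.9]]
135 .......##....###########################
137 ......#.................################
139 .........................###############
141 .........................###############
143 .........................###############
145 .........................###############
147 .........................###############
149 .........................###############
151 ...........................#####.....###
153 ........................yy..###.....####
155 ........................yyy.......######
157 .......................yyyy......#######
159 .......................yyyy.............
161 ......................yyyy..............
163 ......................yyyy..............
165 ......................yyyy..............
167 .....................yyyyy..............
169 .....................yyyyy..............
171 .....................yyyyy..............
173 .....................yyyy..........yyyyy
175 ....................yyyyy.....yyyyyyyyyy
177 ....................yyyyy....yyyyyyyyyyy
179 ....................yyyyyyyyyyyyyyyyyyyy
181 .....................yy....yyyyyyyyyyyyy
183 .................................yyyyyyy
185 ........................................
187 ........................................
[0.541952   0.25393406 0.1754024 ]
10 x turn [-0.    0.    0.63] shift [-0.49 -1.87 -0.64]
10 x turn [ 0.  -3.2  0. ] shift [ 0.31 -1.39  1.13]
```

The peeler stands in the sleeve with its top at row 152, where I predicted 151.9, so it is at the bottom. Next the marker.

{"api": "apply_moves", "payload": {"rows": [0,0,0.63,-0.49,-1.87,-0.64,4.5,0,0,0.63,-0.49,-1.87,-0.64,4.5,0,0,0.63,-0.49,-1.87,-0.64,4.5,0,0,0.63,-0.49,-1.87,-0.64,4.5,0,0,0.63,-0.49,-1.87,-0.64,4.5]}}

```text
time: 14.03
tool_pos: [0.6295, 0.0375, 0.2665]
ee_rot: [-0.0, 0.988, 0.153, -0.0]
contact_force: [0.1, -0.6, 0.2]
finger_gap: 0.0449
grasp_force: 0.0
```

{"api": "apply_moves", "payload": {"rows": [0,0,0.63,-0.49,-1.87,-0.64,4.5,0,0,0.63,-0.49,-1.87,-0.64,4.5,0,0,0.63,-0.49,-1.87,-0.64,4.5,0,0,0.63,-0.49,-1.87,-0.64,4.5,0,0,0.63,-0.49,-1.87,-0.64,4.5]}}

```text
time: 14.45
tool_pos: [0.5797, 0.1204, 0.2987]
ee_rot: [-0.0, 0.992, 0.126, -0.0]
contact_force: [0.0, -0.3, 0.3]
finger_gap: 0.0451
grasp_force: 0.0
```

{"api": "apply_moves", "payload": {"rows": [0,-3.2,0,0.31,-1.39,1.13,4.5,0,-3.2,0,0.31,-1.39,1.13,4.5,0,-3.2,0,0.31,-1.39,1.13,4.5,0,-3.2,0,0.31,-1.39,1.13,4.5,0,-3.2,0,0.31,-1.39,1.13,4.5]}}

```text
time: 14.87
tool_pos: [0.5716, 0.1899, 0.2403]
ee_rot: [0.017, 0.982, 0.125, -0.139]
contact_force: [-0.2, -0.6, 0.5]
finger_gap: 0.045
grasp_force: 0.0
```

{"api": "apply_moves", "payload": {"rows": [0,-3.2,0,0.31,-1.39,1.13,4.5,0,-3.2,0,0.31,-1.39,1.13,4.5,0,-3.2,0,0.31,-1.39,1.13,4.5,0,-3.2,0,0.31,-1.39,1.13,4.5,0,-3.2,0,0.31,-1.39,1.13,4.5]}}

```text
time: 15.28
tool_pos: [0.5471, 0.2554, 0.1822]
ee_rot: [0.035, 0.953, 0.121, -0.275]
contact_force: [1.8, -0.2, 0.3]
finger_gap: 0.0447
grasp_force: 0.0
```

{"api": "apply_moves", "payload": {"rows": [0,0,0,0,0,0,4.5,0,0,0,0,0,0,4.5,0,0,0,0,0,0,4.5,0,0,0,0,0,0,4.5,0,0,0,0,0,0,4.5]}}

```text
time: 15.7
tool_pos: [0.5476, 0.254, 0.1836]
ee_rot: [0.034, 0.954, 0.121, -0.273]
contact_force: [-0.0, -0.0, -0.0]
finger_gap: 0.0451
grasp_force: 0.0
```

```bash
python3 look.py wrist w4.png; python3 - <<'E'
from h import *
from bench import readout
s=pickle.load(open("last_wrist.pkl","rb")); st=readout.state(); r=rot(st["ee_rot"])
u,G=axial(58,14.5); print(st["q"].round(2)); step(MT-u*.02,G,5,st)
for k in (0,.066): print(k,proj(s,MT-u*k).round(0), [proj(s,MT-u*k+r.apply(v))[0].round(0) for v in ([0,-.009,0],[0,.009,0],[.009,0,0],[-.009,0,0])])
f=s["frame"].max(2)
for y in range(120,250,4): print(y,"".join("#" if v<50 else ("+" if v<110 else ".") for v in f[y,240:400:2]))
E
```

```text
[ 0.24  0.8   0.71 -0.01  2.19  1.56]
5 x turn [-0.02 -0.01 -0.  ] shift [-0.01 -0.02  1.59]
0 [[312. 201.]] [array([301., 201.]), array([322., 201.]), array([311., 191.]), array([312., 212.])]
0.066 [[312. 181.]] [array([303., 181.]), array([321., 181.]), array([312., 173.]), array([312., 189.])]
120 .....................++++++++++++++##+##++++++++++++++..........................
124 .....................+++++++++++++#++###++++++#++++++...........................
128 .....................++++++++####+#++#+##++##++++++++...........................
132 .....................+++++++++++######++####+++++++++...........................
136 ......................++++++++++++#++##++++++++++++++...........................
140 ......................+++++++++++++++++++++++++++++++...........................
144 ......................++++++++++++#######++++++++++++...........................
148 ......................++++++++++++++##++++++++++++++............................
152 ......................++++++++++++##+##++#++++++++++............................
156 .......................+++++++++
[... 1303 characters left out ...]
....................
220 +++++++++++++++++++++++++++++++++++++++++++++...................................
224 ..+++++++++++++++++++++++++++++++++++++++++++...................................
228 ................+++++++++++++++++++++++++++++...................................
232 ..............................+.............+...................................
236 .................................+++++++++++....................................
240 .....###########.................++++++++++++++++++++++++..+++++++####..........
244 ..##############.................++++++++++++++++++++++++++##############.......
248 .###############.................++++++++++++++++++++++++++################+++++
```

The marker's end lies at (313, 196–211), where I predicted (312, 191–212), so it is centred. I'll descend along its axis and grip.

{"api": "apply_moves", "payload": {"rows": [0,0,0,0,0,1.6,4.5,0,0,0,0,0,1.6,4.5,0,0,0,0,0,1.4,4.5,0,0,0,0,0,1.0,4.5,0,0,0,0,0,0.8,4.5]}}

```text
time: 16.17
tool_pos: [0.5138, 0.2458, 0.1279]
ee_rot: [0.034, 0.953, 0.121, -0.274]
contact_force: [-0.4, 0.6, 1.3]
finger_gap: 0.0448
grasp_force: 0.0
```

{"api": "apply_moves", "payload": {"rows": [0,0,0,0,0,0.8,4.5,0,0,0,0,0,0.8,4.5,0,0,0,0,0,0.8,4.5,0,0,0,0,0,0.8,4.5,0,0,0,0,0,0.8,4.5]}}

```text
time: 16.58
tool_pos: [0.4934, 0.2408, 0.0935]
ee_rot: [0.034, 0.953, 0.121, -0.274]
contact_force: [0.8, -0.2, -0.3]
finger_gap: 0.0449
grasp_force: 0.0
```

{"api": "apply_moves", "payload": {"rows": [0,0,0,0,0,0.8,4.5,0,0,0,0,0,0.8,4.5,0,0,0,0,0,0.6,4.5,0,0,0,0,0,0.4,4.5,0,0,0,0,0,0,4.5]}}

```text
time: 17.0
tool_pos: [0.4798, 0.2374, 0.0714]
ee_rot: [0.034, 0.953, 0.121, -0.275]
contact_force: [-0.3, -0.3, 0.3]
finger_gap: 0.0451
grasp_force: 0.0
```

{"api": "apply_moves", "payload": {"rows": [0,0,0,0,0,0,1,0,0,0,0,0,0,1,0,0,0,0,0,0,1,0,0,0,0,0,0,1,0,0,0,0,0,0,1], "newtons": 30}}

```text
time: 17.42
tool_pos: [0.4805, 0.2375, 0.0721]
ee_rot: [0.034, 0.953, 0.121, -0.274]
contact_force: [1.1, 0.1, 0.8]
finger_gap: 0.0176
grasp_force: 30.0
```

{"api": "apply_moves", "payload": {"rows": [0,0,0,0,0,0,1,0,0,0,0,0,0,1,0,0,0,0,0,0,1,0,0,0,0,0,0,1,0,0,0,0,0,0,1]}}

```text
time: 17.83
tool_pos: [0.4805, 0.2376, 0.0721]
ee_rot: [0.034, 0.953, 0.121, -0.274]
contact_force: [0.9, 0.3, 2.3]
finger_gap: 0.0174
grasp_force: 30.0
```

```bash
python3 - <<'E'
from h import *
from bench import readout
st=readout.state(); u,G=axial(58,14.5); e=st["tool_pos"]-MT; print("depth",-e@u,"lateral",rot(st["ee_rot"]).inv().apply(e),st["finger_gap"],st["grasp_force"])
E
```

```text
depth 0.07129205348249211 lateral [0.000873   0.00054327 0.07129087] 0.01737397484167715 30.000224551185966
```

The marker is gripped. At the small sleeve the wide gripper body could hit the peeler's top, so I'll place it with the closing line turned 90°.

{"api": "apply_moves", "payload": {"rows": [0,0,0,-0.3,0,-0.2,1,0,0,0,-0.6,0,-0.4,1,0,0,0,-0.8,0,-0.8,1,0,0,0,-1.0,0,-1.2,1,0,0,0,-0.8,0,-1.6,1]}}

```text
time: 18.25
tool_pos: [0.4723, 0.2355, 0.1273]
ee_rot: [0.034, 0.953, 0.121, -0.275]
contact_force: [0.1, -0.7, 0.2]
finger_gap: 0.0171
grasp_force: 30.0
```

{"api": "apply_moves", "payload": {"rows": [0,0,0,0,0,-2,1,0,0,0,0,0,-2.5,1,0,0,0,0,0,-2.5,1,0,0,0,0,0,-2.5,1,0,0,0,0,0,-2,1]}}

```text
time: 18.67
tool_pos: [0.5326, 0.251, 0.2263]
ee_rot: [0.034, 0.954, 0.121, -0.273]
contact_force: [1.0, -0.5, -0.0]
finger_gap: 0.0174
grasp_force: 30.0
```

```bash
python3 - <<'E'
from h import *
from bench import readout
st=readout.state(); print(st["q"].round(2),st["finger_gap"])
P=pickle.load(open("P.pkl","rb"))["holder"]; M=world(P,[0,.047,.068])[0]
st=step([.56,.17,.26],axial(90,55)[1],10,st); step(M+[0,0,.135],axial(90,110.8)[1],10,st)
E
```

```text
[ 0.24  0.75  0.7  -0.01  2.25  1.56] 0.017356795580424966
10 x turn [-1.13  3.06 -3.94] shift [-0.32  0.82 -0.29]
10 x turn [-0.    0.   -5.58] shift [-1.12  1.16  0.57]
```

{"api": "apply_moves", "payload": {"rows": [-1.13,3.06,-3.94,-0.32,0.82,-0.29,1,-1.13,3.06,-3.94,-0.32,0.82,-0.29,1,-1.13,3.06,-3.94,-0.32,0.82,-0.29,1,-1.13,3.06,-3.94,-0.32,0.82,-0.29,1,-1.13,3.06,-3.94,-0.32,0.82,-0.29,1]}}

```text
time: 19.08
tool_pos: [0.5405, 0.2092, 0.2437]
ee_rot: [0.017, 0.943, 0.301, -0.139]
contact_force: [0.6, -1.1, -0.7]
finger_gap: 0.0174
grasp_force: 30.0
```

{"api": "apply_moves", "payload": {"rows": [-1.13,3.06,-3.94,-0.32,0.82,-0.29,1,-1.13,3.06,-3.94,-0.32,0.82,-0.29,1,-1.13,3.06,-3.94,-0.32,0.82,-0.29,1,-1.13,3.06,-3.94,-0.32,0.82,-0.29,1,-1.13,3.06,-3.94,-0.32,0.82,-0.29,1]}}

```text
time: 19.5
tool_pos: [0.5589, 0.1698, 0.259]
ee_rot: [-0.0, 0.886, 0.463, 0.001]
contact_force: [0.5, 0.3, -0.3]
finger_gap: 0.0173
grasp_force: 30.0
```

{"api": "apply_moves", "payload": {"rows": [0,0,-5.58,-1.12,1.16,0.57,1,0,0,-5.58,-1.12,1.16,0.57,1,0,0,-5.58,-1.12,1.16,0.57,1,0,0,-5.58,-1.12,1.16,0.57,1,0,0,-5.58,-1.12,1.16,0.57,1]}}

```text
time: 19.92
tool_pos: [0.589, 0.0952, 0.2299]
ee_rot: [-0.001, 0.748, 0.664, -0.001]
contact_force: [-0.4, 0.4, -1.0]
finger_gap: 0.0175
grasp_force: 30.0
```

{"api": "apply_moves", "payload": {"rows": [0,0,-5.58,-1.12,1.16,0.57,1,0,0,-5.58,-1.12,1.16,0.57,1,0,0,-5.58,-1.12,1.16,0.57,1,0,0,-5.58,-1.12,1.16,0.57,1,0,0,-5.58,-1.12,1.16,0.57,1]}}

```text
time: 20.33
tool_pos: [0.6506, 0.044, 0.2012]
ee_rot: [-0.001, 0.566, 0.824, -0.0]
contact_force: [-0.2, 0.6, 0.2]
finger_gap: 0.0177
grasp_force: 30.0
```

{"api": "apply_moves", "payload": {"rows": [0,0,0,0,0,0,1,0,0,0,0,0,0,1,0,0,0,0,0,0,1,0,0,0,0,0,0,1,0,0,0,0,0,0,1]}}

```text
time: 20.75
tool_pos: [0.6502, 0.0453, 0.2012]
ee_rot: [-0.001, 0.568, 0.823, -0.0]
contact_force: [0.2, 0.1, -0.4]
finger_gap: 0.0174
grasp_force: 30.0
```

```bash
python3 look.py side s5.png 230 80 140 150 4; python3 look.py wrist w5.png; python3 - <<'E'
from h import *
from bench import readout
st=readout.state(); r=rot(st["ee_rot"]);print(st["tool_pos"].round(4),st["q"].round(2),r.as_matrix().round(3).tolist())
P=pickle.load(open("P.pkl","rb"))["holder"]; M=world(P,[0,.047,.068])[0]; step(M+[0,0,.135],axial(90,110.8)[1],1,st)
s=pickle.load(open("last_side.pkl","rb")); f=lambda X:((proj(s,X)[0]-[230,80])*4).round(0)
print("tcp",f(st["tool_pos"]),"end",f(st["tool_pos"]+r.apply([0,0,.065])),"mouth",f(M),"ptop",f(world(P,[0,-.047,.178])))
E
```

```text
[0.6503 0.0451 0.2009] [-0.11  0.57  0.99 -0.    1.58 -0.47] [[-0.355, 0.935, -0.002], [0.935, 0.355, 0.0], [0.001, -0.001, -1.0]]
1 x turn [-0.09 -0.04 -0.04] shift [-0.07  0.06 -0.21]
tcp [285. 305.] end [285. 406.] mouth [283. 506.] ptop [239. 288.]
```

View pics/s5.png

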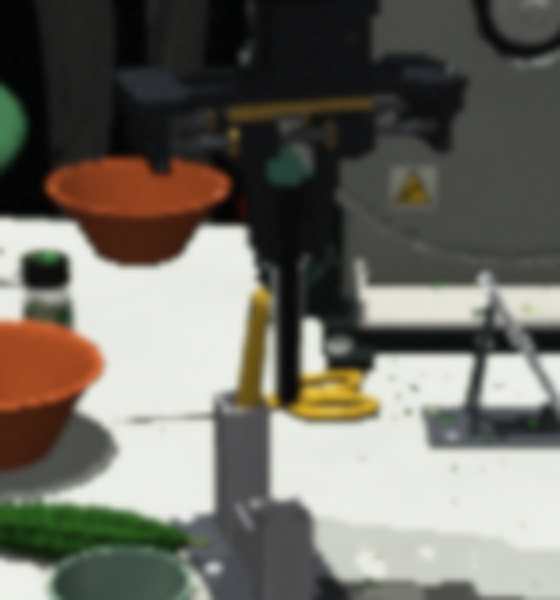

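The marker's lower end is at (288,403) and it hangs vertically over the small sleeve, whose mouth centres at about (284,507). I'll shift it slightly in x and lower it.

{"api": "apply_moves", "payload": {"rows": [0,0,0,-0.07,0.15,1,1,0,0,0,0,0,1.5,1,0,0,0,0,0,1.5,1,0,0,0,0,0,1.2,1,0,0,0,0,0,0.8,1]}}

```text
time: 21.27
tool_pos: [0.6515, 0.0447, 0.1382]
ee_rot: [-0.002, 0.568, 0.823, -0.001]
contact_force: [-0.7, -0.2, -1.2]
finger_gap: 0.0172
grasp_force: 30.0
```

{"api": "apply_moves", "payload": {"rows": [0,0,0,0,0,0.4,1,0,0,0,0,0,0.4,1,0,0,0,0,0,0.4,1,0,0,0,0,0,0.4,1,0,0,0,0,0,0.4,1]}}

```text
time: 21.68
tool_pos: [0.6523, 0.0446, 0.1204]
ee_rot: [-0.001, 0.568, 0.823, -0.0]
contact_force: [0.0, -0.2, -0.3]
finger_gap: 0.0171
grasp_force: 30.0
```

It is inside with no contact, so I'll continue down.

{"api": "apply_moves", "payload": {"rows": [0,0,0,0,0,0.6,1,0,0,0,0,0,0.6,1,0,0,0,0,0,0.6,1,0,0,0,0,0,0.6,1,0,0,0,0,0,0.4,1]}}

```text
time: 22.1
tool_pos: [0.6518, 0.0446, 0.0914]
ee_rot: [-0.001, 0.568, 0.823, -0.001]
contact_force: [0.1, -0.3, -1.8]
finger_gap: 0.0173
grasp_force: 30.0
```

{"api": "apply_moves", "payload": {"rows": [0,0,0,0,0,0.3,1,0,0,0,0,0,0.3,1,0,0,0,0,0,0.3,1,0,0,0,0,0,0.1,1,0,0,0,0,0,0,1]}}

```text
time: 22.52
tool_pos: [0.652, 0.0446, 0.0822]
ee_rot: [-0.001, 0.568, 0.823, -0.001]
contact_force: [-0.1, -0.5, -1.5]
finger_gap: 0.0177
grasp_force: 30.0
```

{"api": "apply_moves", "payload": {"rows": [0,0,0,0,0,0.2,1,0,0,0,0,0,0.2,1,0,0,0,0,0,0.1,1,0,0,0,0,0,0,1,0,0,0,0,0,0,1]}}

```text
time: 22.93
tool_pos: [0.652, 0.0446, 0.0773]
ee_rot: [-0.001, 0.568, 0.823, -0.001]
contact_force: [0.1, -0.1, -0.1]
finger_gap: 0.0173
grasp_force: 30.0
```

{"api": "apply_moves", "payload": {"rows": [0,0,0,0,0,0,4,0,0,0,0,0,0,4,0,0,0,0,0,0,4,0,0,0,0,0,0,4,0,0,0,0,0,0,4]}}

```text
time: 23.35
tool_pos: [0.652, 0.0446, 0.0774]
ee_rot: [-0.001, 0.568, 0.823, -0.001]
contact_force: [-0.3, -0.1, -0.2]
finger_gap: 0.04
grasp_force: 0.0
```

{"api": "apply_moves", "payload": {"rows": [0,0,0,0,0,-1,4,0,0,0,0,0,-2,4,0,0,0,0,0,-3,4,0,0,0,0,0,-3,4,0,0,0,0,0,-3,4]}}

```text
time: 23.77
tool_pos: [0.6521, 0.0446, 0.1996]
ee_rot: [-0.001, 0.568, 0.823, -0.0]
contact_force: [-0.1, -0.5, -0.0]
finger_gap: 0.04
grasp_force: 0.0
```

```bash
python3 - <<'E'
from h import *
from bench import readout,cams
s=cams.snapshot("side"); f=s["frame"].astype(int); P=pickle.load(open("P.pkl","rb"))["holder"]
print("m top,mouth",[proj(s,world(P,[0,.047,z])).round(0) for z in (.144,.068)],"p top,mouth",[proj(s,world(P,[0,-.047,z])).round(0) for z in (.178,.103)])
for y in range(144,222,2): print(y,"".join("y" if (p[0]-p[2]>40 and p[1]>p[2]+20) else ("#" if p.max()<60 else ("+" if p.max()<120 else ".")) for p in f[y,275:325]))
st=readout.state();print(st["tool_pos"],st["contact_force"])
E
```

```text
m top,mouth [array([[301., 178.]]), array([[301., 206.]])] p top,mouth [array([[290., 152.]]), array([[290., 179.]])]
144 .............+############################++++++++
146 ...............+++++######################++..++++
148 ....................######################++...+++
150 ....................+#######++++##########++...+++
152 ..................yyyy+###+....+##########++......
154 ..................yyyyy+++...+#############++.....
156 ..................yyyyy++..+################++....
158 ..................yyyy+....+################++....
160 .................yyyyy.............+########++....
162 .................yyyy...............+###########++
164 .................yyyy...............++++++########
166 ................yyyyy...............+.....+#######
168 ................yyyyy...............+++++++#####++
170 ................yyyyy................+##########..
172 ...............yyyyy...............yyyyyyyyyy+++..
174 ...............yyyyy.......yyyyyyyyyyyyyyyyyyy....
176 ...............yyyyy.....yyyyyyyyyyyyyyyyyyyy.....
178 .............+yyyyyyyyyyyyyyyyyyyyyyyyyyyyy
[... 535 characters left out ...]
+.....................
200 .........+++++++++++++######+.....................
202 .........+++++++++++++######+.....................
204 .........++++++++++++++######.....................
206 .........++++++++++++++######+....................
208 ........+++++++.++++++########++..................
210 ....++++++++++++++++++++#++++++++.................
212 +++++++++++++++++++++++++++++++++.................
214 +++++++++++++++++++++++++++++++++.................
216 #++++++++++++++++++++++++++++++++.................
218 ..+++++++++++++++++++++++++++++++++...............
220 ..++++++.+++++++++++++++++++++++++++..............
[0.65405563 0.04448113 0.20648098] [-0.91561519  0.93077429  3.88402329]
```

The marker stands upright with its top at about (300,179), where I predicted (301,178), and the peeler is still in place. I'll raise clear, settle and hand in.

{"api": "apply_moves", "payload": {"rows": [0,0,0,0,0,-1,4,0,0,0,0,0,-1.5,4,0,0,0,0,0,-1,4,0,0,0,0,0,-0.5,4,0,0,0,0,0,0,4]}}

```text
time: 24.23
tool_pos: [0.6526, 0.0446, 0.2382]
ee_rot: [-0.0, 0.568, 0.823, -0.0]
contact_force: [-0.1, 0.9, -0.2]
finger_gap: 0.0402
grasp_force: 0.0
```

{"api": "apply_moves", "payload": {"rows": [0,0,0,0,0,0,4,0,0,0,0,0,0,4,0,0,0,0,0,0,4,0,0,0,0,0,0,4,0,0,0,0,0,0,4]}}

```text
time: 24.65
tool_pos: [0.6523, 0.0446, 0.2369]
ee_rot: [-0.001, 0.568, 0.823, -0.001]
contact_force: [0.7, 0.0, -0.5]
finger_gap: 0.0399
grasp_force: 0.0
```

```bash
python3 -c "
from bench import hand_in
print(hand_in())"
```

```text
the job is handed in; nothing more can be done
None
```

I handed the job in at about 25 s of robot time: the last side view shows the marker upright in the small sleeve and the peeler blade down in the large one, both at the bottom and released; the beaker and gourd were not touched, and no verdict came back.

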